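# Push the drip tray home under the dish rack

## Robot

A 6-joint arm with a two-finger parallel gripper is mounted at the origin on the work surface. World frame = base frame: x ahead of the robot, y to its left, z up, the work surface at z = 0. Lengths are in m, angles in rad, forces in N, time in s.
With the tool pointing down it reaches from about 0.35 to 0.975 m from the base axis. Payload 4.9 kg.
Tool frame: the origin (TCP) lies at the very end of the fingers, on their centre line; the grasp point (between the pads) lies 19 mm behind it; y points along the fingers, z is the direction in which the jaws open and shut, and the axes are right-handed (so a half turn about y gives the same grasp; the last joint's range is limited). The gripper opens to 85 mm and grips with 20 to 120 N. Pads are 22 mm wide; open, the fingers measure 114 mm over their backs; the gripper's body (76 mm by 85 mm) begins 54 mm behind the grasp point. The pads swing forward as they close: fully open they stand 13 mm farther back than shut.
Start: joints at [-1.449, 0.053, 1.613, -0, 1.476, -0.119], TCP at [0.149, -0.607, 0.231] pointing down, gripper open.
Joint ranges: [-3.01, 3.01], [-1.01, 2.22], [0.06, 2.58], [-1.02, 4.17], [0.09, 2.62], [-3.14, 3.14]. Speed limits (rad/s): [2.57, 2.57, 3.14, 3.14, 3.14, 3.14].

## Interface

Orientations are given as a rotation vector (axis times angle).
In Python, from station import ctrl gives the robot as it stands.
- The arm moves only by the tool arm_command, never from a script. Its argument "steps" is a list of rows, each a list of 3 entries, a list of its own where there are three numbers: the shift along the tool's x, y, z in m, then the turn, a rotation vector about the tool's x, y, z in degrees, then the opening, from 0 (shut) to 1 (fully open). In form: [[[dx, dy, dz], [ax, ay, az], gripper], ...]. A call has 1 to 5 rows; each row is the pose to reach, as a shift and turn from the pose measured when the call began, along the tool's axes at that moment; what a row does not reach only later rows make up. A row lasts 1/10 s, in which the tool goes at most 50 mm and 8.59 degrees, less where a joint would pass 70% of its speed; a pose out of reach is approached as far as the arm can. A call with a gripper value outside its range is refused whole. The fingers move at their own pace and stop on an object; "force" is the grip in N (left out, the last holds). Time passes only in rows, so rows that repeat a pose let the fingers close. It gives the time, the measured TCP pose, the force and the opening at its end, in the units of the state.
- ctrl.get_obs(): the state, without advancing time (a new reading comes with each control period).
- ctrl.get_image(name): name is "side" or "top"; returns a dict with "img" (384x512x3 uint8, red, green, blue), "camera_matrix" (3x3 intrinsics, pixels), "world_from_camera" (4x4, takes a point from camera to world coordinates). Camera axes: x right, y up, looking along -z (the intrinsics and any distortion apply to the point x, -y, -z); pixel columns grow to the right and rows downward; lengths in m; the calibration is good to about 2 mm. A picture is of the moment at which its call begins. There is no depth.
- ctrl.finish_job(): hands the job in, once; it reports no verdict.
Trained networks look in a picture, given as the dict that the camera call returned (one of the last four; its "shot" number tells which), for a name from the list of things; names that differ only in an ending like _2 or _b are one class to them, and where a whole thing is asked for, a point or a joint stands for the part that bears it (a point fixed in the world has none). Each returns a list of dicts, best first, with "confidence" (0 to 1); they miss things now and then, are a little off and sometimes report something else, mostly with a low value. They report only what shows in the picture. A call takes as long as a camera call.
- ctrl.boxes_of(picture, name): "position" ([row, column] in pixels, amid what is visible of it).
The state is a dict: "t": time; "q": joint angles; "dq": joint speeds; "effort": joint torques, N m; "tool_pos": TCP position; "tool_rot": TCP orientation; "contact_force": force on the tool from outside, world axes, zero at the start; "wrist_torque": the same for the moment, N m; "opening": finger opening in m.
Only numpy, scipy, OpenCV 4.12 (cv2) and the standard library are available. Lean on these libraries where they do the work, as an engineer would, in place of code of your own. Each camera call takes 0.05 s, during which the arm holds its last target.

## Task

The yellow drip tray has been left crooked on the cement ledge in front of the dish rack. Push it along the ledge with your fingertips from outside its walls, into line with the gap between the rack's legs and on in under the rack, until its back wall lies square against the red stop strip. Do not reach in over its rim, pinch it or lift it, and leave the mug, the brush and the tub where they are.

Things in the scene. Friction and masses are not known exactly. Their poses are not given: they have to be found in the camera images.
- tray: Loose open yellow plastic drip tray, 200 by 200 mm, walls 35 mm high and 4 mm thick, 0.2 to 0.45 kg. Origin: centre of its underside, on the ledge. x points to its back wall (the one that goes under the rack first), y left, z up. It starts wholly in front of the rack, up to 50 mm sideways out of line and up to 0.25 rad crooked.
- rack: Steel dish rack fixed to the ledge, 140 mm deep (x), 248 wide (y). Origin: its middle, at ledge height; x points from its open front to its back (the way the tray goes in), y left, z up. Legs 10 mm thick at x +-65, y +-119, joined by low side bars, leave a gap 228 wide. Basket floor 61 mm up, rim 134 mm; two plates on edge in it reach 237 mm up and x = -75; clip and pink scoop on the rear rim.
- rack_mouth (a point): Middle of the gap between the rack's front legs, at ledge height, at x = -70 mm, y = 0 in the rack's frame (same axes). The red stop strip, 28 mm high, crosses between the back legs with its front face 127 mm farther in (x = +57). With the tray home its back wall touches this face, its origin is at x = -43 in the rack's frame, and its front wall stands out 73 mm in front of the rack.
- mug: White enamel mug, loose, 80 mm across, 72 mm high, upright on the ledge to one side of the tray, handle towards its +y. Origin: centre of its underside. Leave alone.
- brush: Blue washing-up brush, loose, 190 mm long along its x, 24 mm high, lying on its side on the ledge on the side of the tray opposite to the mug. Origin: under the middle of its length, at ledge height. Leave alone.
- tub: White round tub with red lid, 70 mm across, 65 mm high, loose, on the ledge beside the rack on its +y side. Origin: centre of its underside. Leave alone.

How it is judged:
At the end, for the whole second after the job is handed in: The tray lies flat and still between the rack's legs with its back wall within 6 mm of the stop strip and square to the rack within 0.06 rad; mug, brush and tub are within 15 mm of where they were, the mug upright (x of tray in the frame of rack between -0.049 and -0.037 m and y of tray in the frame of rack between -0.018 and 0.018 m and angle between the x axis of tray and the x axis of rack, either way round below 0.06 rad and height (world z) of tray below 0.004 m and angle between tray's own z axis and vertical below 0.03 rad and linear speed of tray below 0.01 m/s and distance of each of mug, brush, tub from where it was at the start of the episode below 0.015 m and angle between mug's own z axis and vertical below 0.1 rad); the robot touches nothing.
It fails at once if the tray is lifted or tipped off the ledge (height (world z) of tray above 0.008 m or angle between tray's own z axis and vertical above 0.1 rad).
It fails at once if the fingers reach in over the tray's rim, as for a pinch (x of the grasp point in the frame of tray between -0.1 and 0.1 m and y of the grasp point in the frame of tray between -0.1 and 0.1 m and z of the grasp point in the frame of tray below 0.05 m).
It fails at once if the mug, the brush or the tub is knocked away (distance of any of mug, brush, tub from where it was at the start of the episode above 0.02 m).
It also fails if it takes over 72 s, if anything falls off the work surface, if the arm or the gripper's body presses on something with over 40 N, if the wrist force passes 120 N, or if a joint passes its speed limit or range.

## Working session

There is one attempt and no reset: what is moved stays moved. The work goes in short steps, Python scripts to look and compute and a tool call to move; the robot and the scene stay as the last step left them, time stands still between calls to the robot, and variables do not carry over. Pictures are saved under pics/ and viewed, and the job is handed in when it is done.

Besides the shell and the picture viewer there is one more tool, called in YAML: its name, and indented under it one key for each argument. arm_command: Moves the arm, as the interface text tells. Its arguments: {"type":"object","properties":{"steps":{"type":"array"},"force":{"type":"number"}},"required":["steps"]}

```bash
mkdir -p pics; ls; python3 - <<'E'
from station import ctrl
import cv2
o=ctrl.get_obs();print(o)
for n in("side","top"):
    p=ctrl.get_image(n);cv2.imwrite(f"pics/{n}0.png",p["img"][:,:,::-1])
    print(n,p["camera_matrix"],p["world_from_camera"],p.keys())
    for k in("tray","rack","mug","brush","tub"):print(k,ctrl.boxes_of(p,k)[:2])
E
```

```text
pics
{'t': 0.0, 'q': array([-1.44899909e+00,  5.33689135e-02,  1.61430184e+00,  1.63737126e-05,
        1.47596829e+00, -1.18954710e-01]), 'dq': array([ 0.0006253 ,  0.00160861,  0.00146347, -0.00035975, -0.00128899,
        0.00100505]), 'effort': array([ 2.19489098e-04, -3.93679404e+01, -3.70177746e+01, -9.34516106e-05,
        7.15691902e-03,  6.62242996e-06]), 'tool_pos': array([ 0.14897743, -0.60634944,  0.23005085]), 'tool_rot': array([-0.25322304,  2.0957189 , -2.0914034 ]), 'contact_force': array([-0.65978513, -0.95128013, -0.01201908]), 'wrist_torque': array([ 0.05301602,  0.01073141, -0.02158548]), 'opening': 0.08544309702799764}
side [[393.62616057   0.         255.79548359]
 [  0.         393.62616057 187.11062717]
 [  0.           0.           1.        ]] [[-0.87712109  0.35510031 -0.32336104  0.33918238]
 [-0.48004916 -0.66860929  0.56790354  0.54822039]
 [-0.01453947  0.65334936  0.75691691  0.76694383]
 [ 0.          0.          0.          1.        ]] dict_keys(['img', 'camera_matrix', 'world_from_camera', 'shot'])
tray [{'position': [223.8, 277.2], 'confidence': 0
[... 257 characters left out ...]
   248.20004597]
 [  0.         413.07642797 191.04983993]
 [  0.           0.           1.        ]] [[ 0.00494527  0.99684187 -0.07925797  0.5492865 ]
 [-0.99934578  0.00776616  0.03532265  0.03291479]
 [ 0.03582663  0.07903144  0.99622813  1.06833984]
 [ 0.          0.          0.          1.        ]] dict_keys(['img', 'camera_matrix', 'world_from_camera', 'shot'])
tray [{'position': [218.9, 223.1], 'confidence': 0.97}, {'position': [221.2, 352.8], 'confidence': 0.22}]
rack [{'position': [130.9, 244.7], 'confidence': 0.62}]
mug [{'position': [201.5, 118.4], 'confidence': 0.69}]
brush [{'position': [217.9, 354.8], 'confidence': 0.72}]
tub [{'position': [152.8, 173.1], 'confidence': 0.75}]
```

View pics/top0.png

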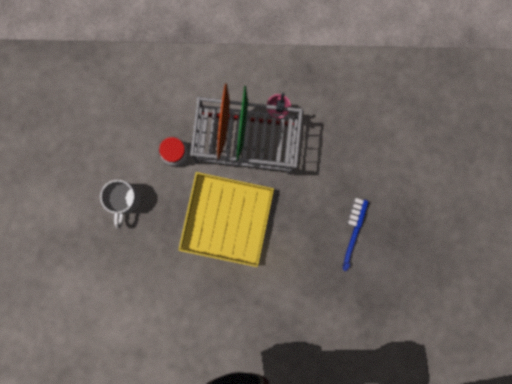

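View pics/side0.png

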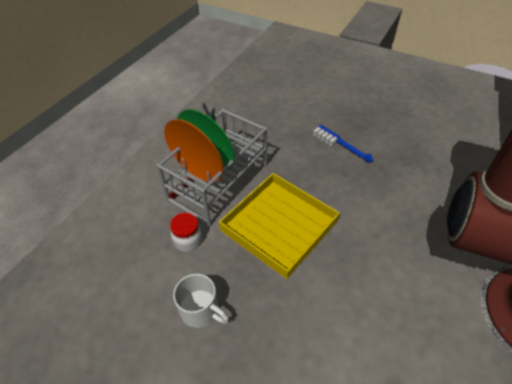

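```bash
cat > h.py <<'E'
from station import ctrl
import cv2,numpy as np
def proj(p,X):
    T=np.linalg.inv(p["world_from_camera"]);X=np.atleast_2d(X)
    c=X@T[:3,:3].T+T[:3,3]
    k=p["camera_matrix"];return np.c_[k[0,0]*c[:,0]/-c[:,2]+k[0,2],k[1,1]*-c[:,1]/-c[:,2]+k[1,2]]
def ray(p,uv,z):
    k=p["camera_matrix"];uv=np.atleast_2d(uv).astype(float)
    d=np.c_[(uv[:,0]-k[0,2])/k[0,0],-(uv[:,1]-k[1,2])/k[1,1],-np.ones(len(uv))]@p["world_from_camera"][:3,:3].T
    o=p["world_from_camera"][:3,3]
    return o+d*((z-o[2])/d[:,2])[:,None]
def ymask(img):
    h=cv2.cvtColor(img,cv2.COLOR_RGB2HSV)
    m=cv2.inRange(h,(20,150,60),(35,255,255))
    m=cv2.morphologyEx(m,cv2.MORPH_CLOSE,np.ones((5,5)))
    n,l,s,_=cv2.connectedComponentsWithStats(m)
    return (l==1+np.argmax(s[1:,4])).astype(np.uint8)
def box(x,y,a):
    c,s=np.cos(a),np.sin(a)
    P=[[x+c*i-s*j,y+s*i+c*j,z] for i,j in((.1,.1),(.1,-.1),(-.1,-.1),(-.1,.1)) for z in(0,.035)]
    return np.array(P)
from scipy.optimize import minimize
def fit_tray(ps,x0):
    ms=[ymask(p["img"]) for p in ps]
    ds=[]
    for m in ms:
        c=max(cv2.findContours(m*255,cv2.RETR_EXTERNAL,cv2.CHAIN_APPROX_NONE)[0],key=len);ds.append(c[:,0].astype(float))
    def cost(v):
        t=0
        for p,c in zip(ps,ds):
            h=cv2.convexHull(proj(p,box(*v)).astype(np.float32))
            e=np.array([cv2.pointPolygonTest(h,(float(a),float(b)),True) for a,b in c])
            t+=np.mean(np.minimum(np.abs(e-.5),4)**2)   # contour px centres sit ~0.5 px inside
        return t
    r=minimize(cost,x0,method="Nelder-Mead",options=dict(initial_simplex=np.array([x0]*4)+np.r_[np.zeros((1,3)),np.diag([.01,.01,.05])],xatol=1e-5,fatol=1e-5))
    return r.x,r.fun
E
python3 - <<'E'
from h import *
p=ctrl.get_image("top");s=ctrl.get_image("side")
c=ray(p,[[197,174],[273,187],[258,265],[180,250]],.035);print(c)
x0=[*c.mean(0)[:2],-.17]
for q in([p],[s],[p,s]):print(fit_tray(q,x0))
print("rackrim",ray(p,[[197,99],[302,108],[297,168],[192,158]],.134))
for k,z in(("mug",.036),("tub",.065),("brush",.012)):
  for q in(p,s):print(k,ray(q,[ctrl.boxes_of(q,k)[0]["position"][::-1]],z))
cv2.imwrite("pics/tc.png",cv2.resize(p["img"][80:190,150:340,::-1],None,fx=4,fy=4,interpolation=2))
cv2.imwrite("pics/sc.png",cv2.resize(s["img"][90:240,140:290,::-1],None,fx=4,fy=4,interpolation=2))
E
```

```text
[[ 0.67339204  0.12498121  0.035     ]
 [ 0.64221508 -0.06616871  0.035     ]
 [ 0.44786702 -0.02893224  0.035     ]
 [ 0.48421434  0.16400537  0.035     ]]
(array([ 0.56181411,  0.04981519, -0.20168919]), np.float64(0.26008134280104067))
(array([ 0.56186707,  0.05226181, -0.20314571]), np.float64(0.14739265853731834))
(array([ 0.56189034,  0.05098271, -0.20272168]), np.float64(0.633798139436075))
rackrim [[ 0.83516162  0.118716    0.134     ]
 [ 0.81773035 -0.12405927  0.134     ]
 [ 0.6774492  -0.11178874  0.134     ]
 [ 0.69800771  0.12802457  0.134     ]]
mug [[0.60695905 0.31318385 0.036     ]]
mug [[0.6184473  0.31440181 0.036     ]]
tub [[0.72181705 0.1797227  0.065     ]]
tub [[0.71312771 0.20828709 0.065     ]]
brush [[ 0.5580414  -0.27345259  0.012     ]]
brush [[ 0.55666184 -0.27932787  0.012     ]]
```

View pics/tc.png

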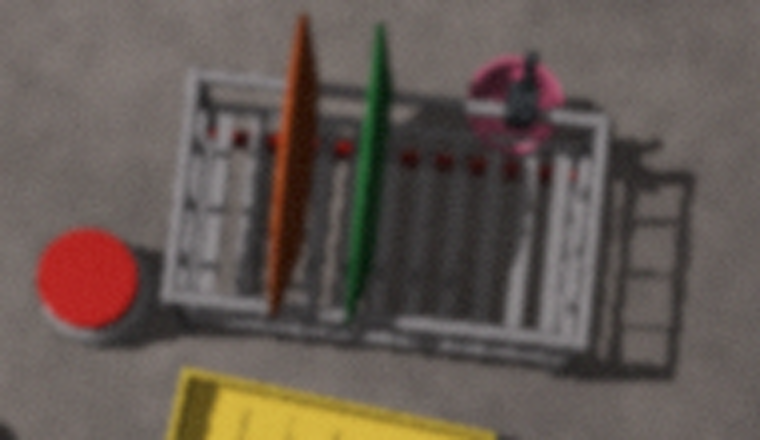

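View pics/sc.png

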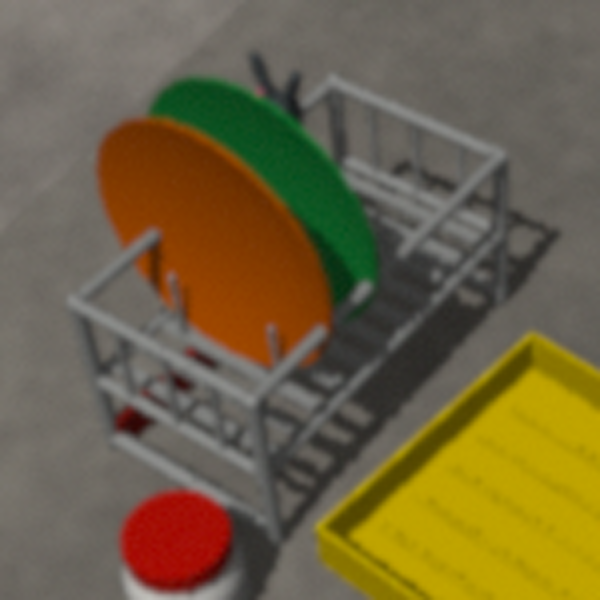

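```bash
cat > rk.py <<'E'
from h import *
from scipy.optimize import least_squares
p=ctrl.get_image("top");s=ctrl.get_image("side")
def W(v,L):
    x,y,a=v[:3];c,sn=np.cos(a),np.sin(a);L=np.array(L,float)
    return np.c_[x+c*L[:,0]-sn*L[:,1],y+sn*L[:,0]+c*L[:,1],L[:,2]]
a=.068;b=.122
Lt=[[a,b,.134],[a,-b,.134],[-a,-b,.134],[-a,b,.134]]
Pt=np.array([[196.75,97.5],[302.2,106.7],[296.2,167.5],[190.75,155.75]])
Ls=[[.065,.119,.134],[-.065,.119,.134],[-.065,-.119,.134],[.065,-.119,.134],[-.065,.119,0],[-.065,-.119,0],[.065,.119,0]]
Ps=np.array([[158,165],[204.5,190],[266.2,128.7],[223,110],[210,225],[265.5,165],[168,201]])
ft=lambda v:(proj(p,W(v,Lt))-Pt).ravel()
fs=lambda v:(proj(s,W(v,Ls))-Ps).ravel()
for f in(ft,fs,lambda v:np.r_[ft(v),fs(v)]):
    r=least_squares(f,[.76,0,-.08],loss="soft_l1");print(r.x,f(r.x).round(1))
v=r.x
o=cv2.resize(p["img"][:,:,::-1],None,fx=1,fy=1).copy()
for q,n in((p,"t"),(s,"s")):
    im=cv2.resize(q["img"][:,:,::-1],None,fx=4,fy=4,interpolation=2)
    for Z in(0,.134):
        P=(proj(q,W(v,[[.07,.124,Z],[.07,-.124,Z],[-.07,-.124,Z],[-.07,.124,Z]]))*4+2).astype(int)
        cv2.polylines(im,[P],True,(255,0,255),1)
    for Z in (0,.028):
        P=(proj(q,W(v,[[.057,.114,Z],[.057,-.114,Z]]))*4+2).astype(int);cv2.polylines(im,[P],False,(255,255,0),1)
    im=im[300:900,550:1350] ; cv2.imwrite(f"pics/rk_{n}.png",im)
E
python3 rk.py
```

```text
[ 0.75995025  0.00391257 -0.09105907] [ 0.1 -0.  -0.3  1.8  0.6 -1.1 -0.3 -0.1]
[ 0.75725873  0.00594882 -0.1015575 ] [ 0.6 -0.2 -1.1 -0.7 -0.7 -1.   0.3 -0.7 -0.1  0.9 -0.2  0.8  1.4  1.1]
[ 0.75855757  0.00458446 -0.09792656] [-0.   0.2 -0.4  2.7  0.1 -0.2 -0.8  0.1  0.6 -0.6 -1.  -1.3 -1.  -1.6
 -0.  -1.2 -0.   0.3 -0.4  0.2  1.4  0.7]
```

```bash
sleep 0
```

```text
(no output)
```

View pics/rk_t.png

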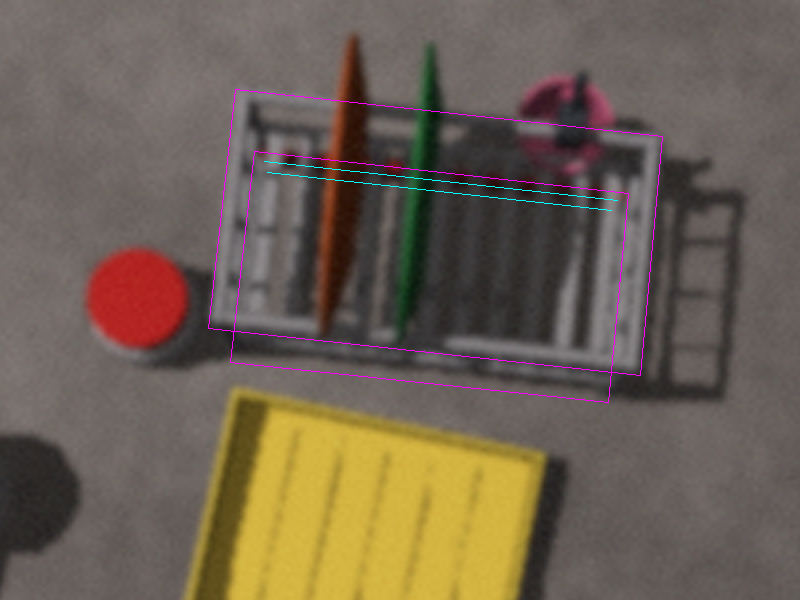

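View pics/rk_s.png

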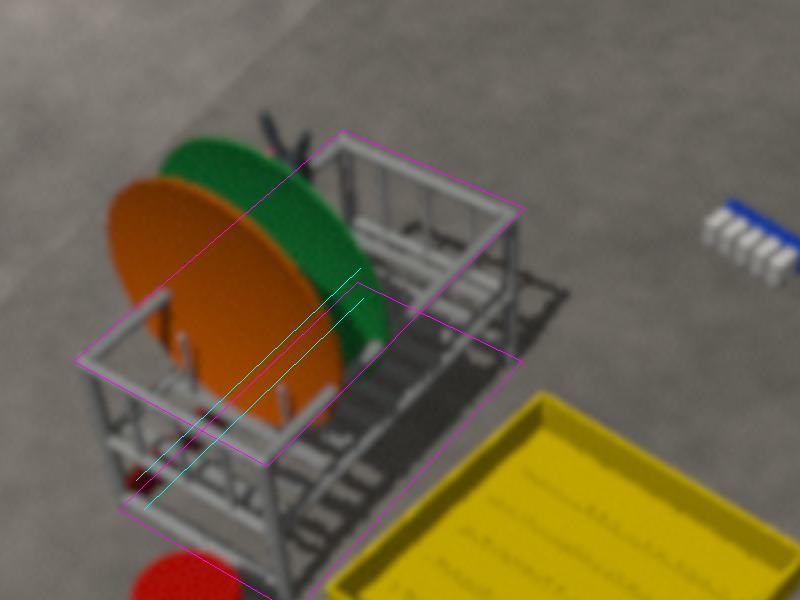

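```bash
cat > mv.py <<'E'
from h import *
import sys
from scipy.spatial.transform import Rotation as R
def goal(x,y,z,yaw):   # tool y down, jaw axis (tool z) along horizontal yaw
    zt=np.array([np.cos(yaw),np.sin(yaw),0]);yt=np.array([0,0,-1.]);xt=np.cross(yt,zt)
    return np.array([x,y,z]),R.from_matrix(np.c_[xt,yt,zt])
def show(x,y,z,yaw):
    o=ctrl.get_obs();r=R.from_rotvec(o["tool_rot"]);M=r.as_matrix()
    g,rg=goal(x,y,z,yaw);alt=goal(x,y,z,yaw+np.pi)[1]
    print("t",o["t"].round(2) if hasattr(o["t"],"round") else o["t"],"pos",o["tool_pos"].round(4),"jaw yaw",np.arctan2(M[1,2],M[0,2]).round(3),"xt",M[:,0].round(2),"F",o["contact_force"].round(1),"q",o["q"].round(2))
    for q in(rg,alt):
        print("shift",(M.T@(g-o["tool_pos"])).round(4),"turn",np.degrees((r.inv()*q).as_rotvec()).round(2))
if __name__=="__main__":show(*map(float,sys.argv[1:5]))
E
python3 mv.py 0.54 0.2 0.2 -0.098
```

```text
t 1.1 pos [ 0.1491 -0.6069  0.2313] jaw yaw -1.33 xt [-0.97 -0.24 -0.  ] F [-0.3  0.3  0. ] q [-1.45  0.05  1.61  0.    1.48 -0.12]
shift [-0.5721  0.0313 -0.6904] turn [ -0.   -70.59  -0.  ]
shift [-0.5721  0.0313 -0.6904] turn [  0.   109.41  -0.  ]
```

arm_command:
  steps:
    - [[-0.04,0.01,-0.05],[0,-8,0],1]
    - [[-0.08,0.02,-0.1],[0,-16,0],1]
    - [[-0.12,0.03,-0.15],[0,-24,0],1]
    - [[-0.16,0.03,-0.2],[0,-32,0],1]
    - [[-0.2,0.03,-0.25],[0,-40,0],1]

```text
t: 1.6
tool_pos: [0.2537, -0.3799, 0.2029]
tool_rot: [-0.844, 1.654, -1.654]
contact_force: [0.0, 0.4, 1.5]
opening: 0.085
```

```bash
python3 mv.py 0.57 0.21 0.15 -0.098
```

```text
t 1.6 pos [ 0.2537 -0.3799  0.2029] jaw yaw -0.627 xt [-0.59 -0.81 -0.  ] F [0.  0.4 1.5] q [-1.15 -0.35  2.02  0.    1.47 -0.52]
shift [-0.6633  0.0532 -0.0898] turn [ 1.00e-02 -3.03e+01 -3.00e-02]
shift [-0.6633  0.0532 -0.0898] turn [4.000e-02 1.497e+02 1.000e-02]
```

arm_command:
  steps:
    - [[-0.045,0,-0.01],[0,-6,0],1]
    - [[-0.09,0.0,-0.02],[0,-12,0],1]
    - [[-0.135,0.0,-0.03],[0,-18,0],1]
    - [[-0.18,0.01,-0.03],[0,-24,0],1]
    - [[-0.225,0.01,-0.03],[0,-30,0],1]

```text
t: 2.1
tool_pos: [0.3615, -0.1781, 0.1923]
tool_rot: [-1.16, 1.282, -1.282]
contact_force: [0.3, -1.0, -0.6]
opening: 0.0852
```

```bash
python3 mv.py 0.57 0.21 0.15 -0.098
```

```text
t 2.1 pos [ 0.3615 -0.1781  0.1923] jaw yaw -0.099 xt [-0.1 -1.  -0. ] F [ 0.3 -1.  -0.6] q [-0.64 -0.5   2.15  0.    1.5  -0.54]
shift [-0.4068  0.0425  0.1689] turn [-0.   -0.08 -0.03]
shift [-0.4068  0.0425  0.1689] turn [ 5.0000e-02  1.7992e+02 -0.0000e+00]
```

arm_command:
  steps:
    - [[-0.045,0,0.02],[0,0,0],1]
    - [[-0.09,0.0,0.04],[0,0,0],1]
    - [[-0.135,0.0,0.06],[0,0,0],1]
    - [[-0.18,0.01,0.08],[0,0,0],1]
    - [[-0.225,0.01,0.1],[0,0,0],1]

```text
t: 2.6
tool_pos: [0.4834, 0.0381, 0.1815]
tool_rot: [-1.161, 1.282, -1.281]
contact_force: [-0.7, -0.8, -0.7]
opening: 0.0855
```

arm_command:
  steps:
    - [[-0.045,0,0.02],[0,0,0],1]
    - [[-0.09,0.0,0.04],[0,0,0],1]
    - [[-0.135,0.0,0.05],[0,0,0],1]
    - [[-0.18,0.01,0.06],[0,0,0],1]
    - [[-0.19,0.02,0.06],[0,0,0],1]

```text
t: 3.1
tool_pos: [0.563, 0.2252, 0.1617]
tool_rot: [-1.161, 1.279, -1.278]
contact_force: [-1.2, -0.7, 0.3]
opening: 0.0854
```

```bash
python3 mv.py 0.57 0.205 0.006 -0.098
```

```text
t 3.1 pos [0.563  0.2252 0.1617] jaw yaw -0.095 xt [-0.09 -1.   -0.  ] F [-1.2 -0.7  0.3] q [0.26 0.06 1.72 0.   1.36 0.35]
shift [0.0197 0.1557 0.0088] turn [-0.03  0.17 -0.11]
shift [0.0197 0.1557 0.0088] turn [-1.7000e-01 -1.7983e+02  5.0000e-02]
```

arm_command:
  steps:
    - [[0.005,0.04,0.006],[0,0,0],1]
    - [[0.01,0.08,0.008],[0,0,0],1]
    - [[0.01,0.12,0.008],[0,0,0],1]
    - [[0.01,0.15,0.008],[0,0,0],1]
    - [[0.01,0.155,0.008],[0,0,0],1]

```text
t: 3.6
tool_pos: [0.566, 0.2131, 0.0016]
tool_rot: [-1.17, 1.285, -1.276]
contact_force: [-0.5, -0.7, -0.3]
opening: 0.0854
```

```bash
python3 mv.py 0.57 0.175 0.006 -0.098; python3 - <<'E'
from h import *
p=ctrl.get_image("top");s=ctrl.get_image("side")
cv2.imwrite("pics/a_t.png",cv2.resize(p["img"][80:290,80:380,::-1],None,fx=2.6,fy=2.6))
cv2.imwrite("pics/a_s.png",s["img"][:,:,::-1])
E
```

```text
t 3.6 pos [0.566  0.2131 0.0016] jaw yaw -0.096 xt [-0.1 -1.   0. ] F [-0.5 -0.7 -0.3] q [0.24 0.26 1.8  0.   1.09 0.33]
shift [ 0.0376 -0.0044  0.0076] turn [0.48 0.14 0.09]
shift [ 0.0376 -0.0044  0.0076] turn [ 1.4000e-01 -1.7986e+02 -7.6000e-01]
```

View pics/a_t.png

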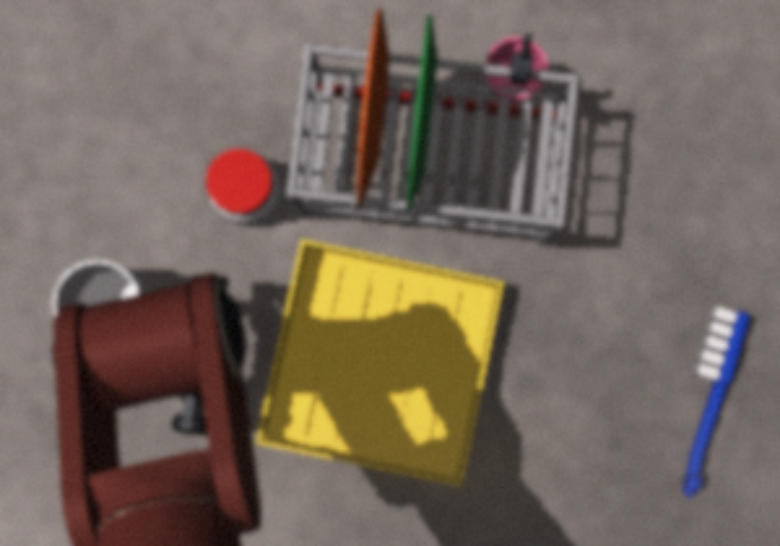

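View pics/a_s.png

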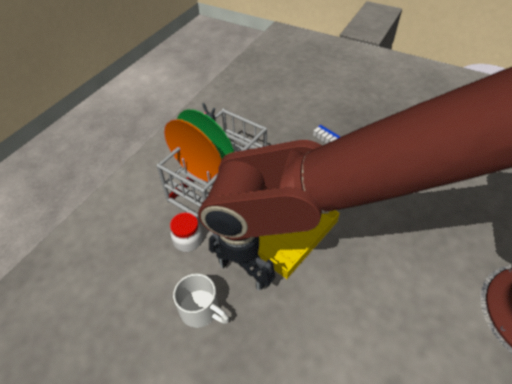

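arm_command:
  steps:
    - [[0.012,-0.005,0],[0,0,0],1]
    - [[0.024,-0.005,0],[0,0,0],1]
    - [[0.034,-0.005,0],[0,0,0],1]
    - [[0.042,-0.005,0],[0,0,0],1]
    - [[0.05,-0.005,0],[0,0,0],1]

```text
t: 4.2
tool_pos: [0.5647, 0.164, 0.0116]
tool_rot: [-1.16, 1.282, -1.278]
contact_force: [-0.7, 3.7, 2.2]
opening: 0.0852
```

```bash
cat > look.py <<'E'
from h import *
import sys
from mv import show
p=ctrl.get_image("top");s=ctrl.get_image("side")
n=sys.argv[1]
cv2.imwrite(f"pics/{n}_t.png",cv2.resize(p["img"][80:290,80:380,::-1],None,fx=2.6,fy=2.6))
cv2.imwrite(f"pics/{n}_s.png",s["img"][:,:,::-1])
rx,ry,ra=.7585,.0045,-.098
x0=list(map(float,sys.argv[2:5])) if len(sys.argv)>4 else [.56,.04,-.13]
for q in([p],[s],[p,s]):
    v,f=fit_tray(q,x0);d=v[:2]-[rx,ry];c,sn=np.cos(ra),np.sin(ra)
    print(v.round(4),round(f,2),"rack frame",(c*d[0]+sn*d[1]).round(4),(-sn*d[0]+c*d[1]).round(4),(v[2]-ra).round(4))
o=ctrl.get_obs();d=o["tool_pos"][:2]-[rx,ry];print("tool rack",(c*d[0]+sn*d[1]).round(4),(-sn*d[0]+c*d[1]).round(4),o["tool_pos"].round(4),o["contact_force"].round(1),o["t"])
E
python3 look.py b
```

```text
[ 0.5629  0.0467 -0.1931] 3.44 rack frame -0.1988 0.0229 -0.0951
[ 0.5631  0.0465 -0.1893] 8.91 rack frame -0.1985 0.0227 -0.0913
[ 0.563   0.0466 -0.1913] 12.36 rack frame -0.1987 0.0228 -0.0933
tool rack -0.2085 0.1391 [0.5646 0.1633 0.0111] [-0.7 -0.5  0.4] 4.3
```

View pics/b_t.png

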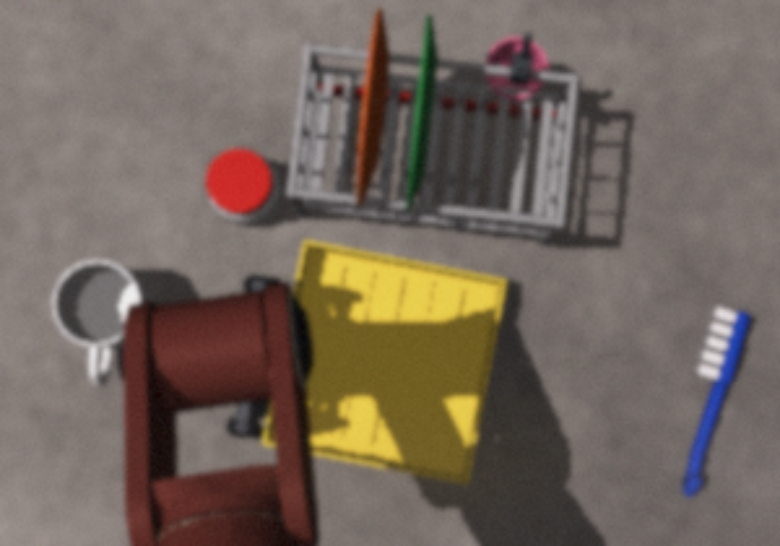

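arm_command:
  steps:
    - [[0.005,0.002,0],[0,0,0],1]
    - [[0.01,0.004,0],[0,0,0],1]
    - [[0.015,0.005,0],[0,0,0],1]
    - [[0.02,0.005,0],[0,0,0],1]
    - [[0.022,0.005,0],[0,0,0],1]

```text
t: 4.8
tool_pos: [0.5621, 0.1409, 0.0057]
tool_rot: [-1.163, 1.282, -1.279]
contact_force: [-0.1, 2.5, 0.6]
opening: 0.0857
```

```bash
python3 look.py c
```

```text
[ 0.566   0.0278 -0.1149] 3.74 rack frame -0.1938 0.0044 -0.0169
[ 0.5662  0.027  -0.1166] 8.93 rack frame -0.1935 0.0035 -0.0186
[ 0.5661  0.0276 -0.1139] 12.68 rack frame -0.1937 0.0042 -0.0159
tool rack -0.2087 0.1163 [0.5622 0.1407 0.0057] [-0.6  0.8  0.1] 4.9
```

View pics/c_t.png

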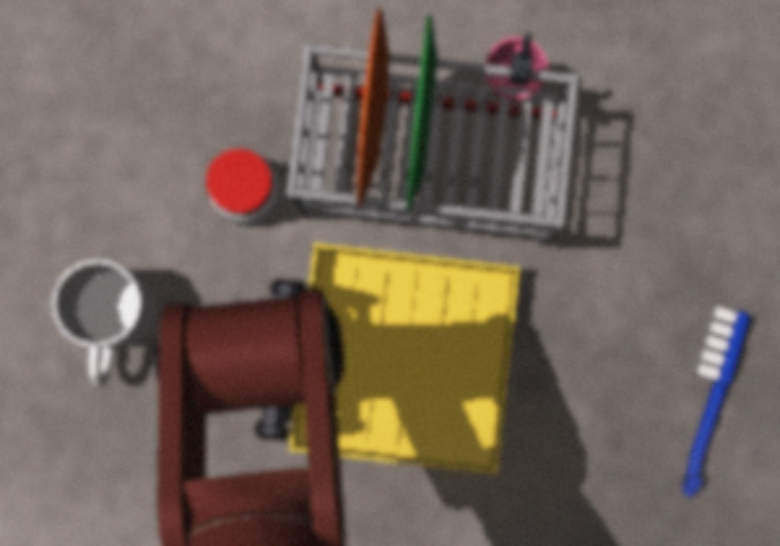

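arm_command:
  steps:
    - [[0.003,0,0],[0,0,0],1]
    - [[0.005,0,0],[0,0,0],1]
    - [[0.005,0,0],[0,0,0],1]

```text
t: 5.2
tool_pos: [0.5617, 0.1353, 0.0056]
tool_rot: [-1.164, 1.28, -1.28]
contact_force: [0.2, 0.1, 0.0]
opening: 0.0856
```

arm_command:
  steps:
    - [[-0.02,0,0],[0,0,0],1]
    - [[-0.04,-0.01,0],[0,0,0],1]
    - [[-0.05,-0.05,0],[0,0,0],1]
    - [[-0.05,-0.1,0],[0,0,0],1]
    - [[-0.05,-0.13,-0.02],[0,0,0],1]

```text
t: 5.7
tool_pos: [0.5498, 0.1871, 0.1401]
tool_rot: [-1.159, 1.275, -1.283]
contact_force: [0.2, -0.3, 0.9]
opening: 0.0849
```

```bash
python3 look.py d; python3 mv.py 0.41 0.038 0.13 1.473
```

```text
[ 0.5668  0.0218 -0.0947] 0.45 rack frame -0.1925 -0.0015 0.0033
[ 0.5667  0.024  -0.0931] 7.23 rack frame -0.1927 0.0006 0.0049
[ 0.5668  0.0224 -0.0949] 7.8 rack frame -0.1925 -0.0009 0.0031
tool rack -0.2261 0.1619 [0.5493 0.1878 0.1419] [ 0.7 -0.2  0.1] 5.8
t 5.8 pos [0.5493 0.1878 0.1419] jaw yaw -0.095 xt [-0.09 -1.   -0.  ] F [ 0.7 -0.2  0.1] q [ 0.2   0.01  1.81 -0.    1.31  0.3 ]
shift [ 0.1623  0.0107 -0.1246] turn [ -0.43 -89.83   0.34]
shift [ 0.1623  0.0107 -0.1246] turn [-0.34 90.17 -0.43]
```

arm_command:
  steps:
    - [[0,0,-0.04],[0,-8,0],1]
    - [[0.01,0,-0.08],[0,-16,0],1]
    - [[0.04,0,-0.12],[0,-24,0],1]
    - [[0.08,0,-0.12],[0,-32,0],1]
    - [[0.12,0,-0.12],[0,-40,0],1]

```text
t: 6.3
tool_pos: [0.4171, 0.0823, 0.1392]
tool_rot: [-1.432, 0.752, -0.764]
contact_force: [0.2, -0.5, 0.0]
opening: 0.0857
```

```bash
python3 mv.py 0.426 0.037 0.13 1.473
```

```text
t 6.3 pos [0.4171 0.0823 0.1392] jaw yaw 0.598 xt [ 0.56 -0.83  0.  ] F [ 0.2 -0.5  0. ] q [ 0.02 -0.39  2.16 -0.    1.37 -0.58]
shift [ 0.0424  0.0093 -0.0182] turn [ -0.17 -50.13   0.4 ]
shift [ 0.0424  0.0093 -0.0182] turn [ -0.49 129.87  -0.2 ]
```

arm_command:
  steps:
    - [[0.01,0,-0.005],[0,-8,0],1]
    - [[0.02,0,-0.01],[0,-16,0],1]
    - [[0.03,0,-0.015],[0,-24,0],1]
    - [[0.04,0,-0.018],[0,-32,0],1]
    - [[0.042,0,-0.018],[0,-40,0],1]

```text
t: 6.8
tool_pos: [0.4255, 0.0361, 0.138]
tool_rot: [-1.562, 0.208, -0.217]
contact_force: [0.6, -0.5, -0.5]
opening: 0.0855
```

arm_command:
  steps:
    - [[0,0,0],[0,-8,0],1]
    - [[0,0,0],[0,-13,0],1]
    - [[0,0,0],[0,-13,0],1]

```text
t: 7.1
tool_pos: [0.4249, 0.0356, 0.1368]
tool_rot: [-1.573, 0.032, -0.037]
contact_force: [-0.4, -0.7, 0.4]
opening: 0.0855
```

```bash
python3 look.py e .567 .022 -.095; python3 mv.py 0.42 0.0375 0.006 1.473
```

```text
[ 0.5666  0.0214 -0.0947] 0.28 rack frame -0.1926 -0.0019 0.0033
[ 0.5668  0.0241 -0.0945] 1.07 rack frame -0.1927 0.0007 0.0035
[ 0.5667  0.0226 -0.0952] 1.6 rack frame -0.1927 -0.0007 0.0028
tool rack -0.3349 -0.0015 [0.4251 0.0358 0.1372] [0.2 0.2 0.6] 7.2
t 7.2 pos [0.4251 0.0358 0.1372] jaw yaw 1.526 xt [ 1.   -0.05  0.  ] F [0.2 0.2 0.6] q [-0.09 -0.38  2.16 -0.    1.36 -1.61]
shift [-0.0058  0.1312  0.0018] turn [0.14 3.01 0.25]
shift [-0.0058  0.1312  0.0018] turn [   0.39 -176.99   -0.21]
```

View pics/e_t.png

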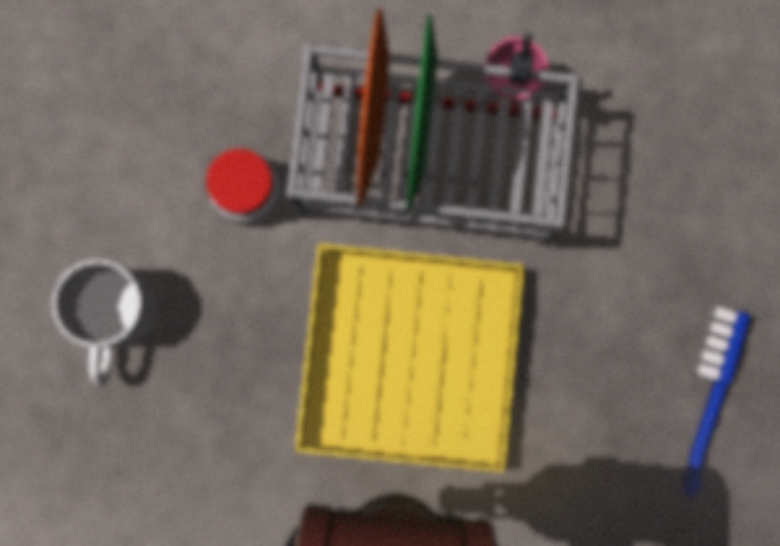

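View pics/e_s.png

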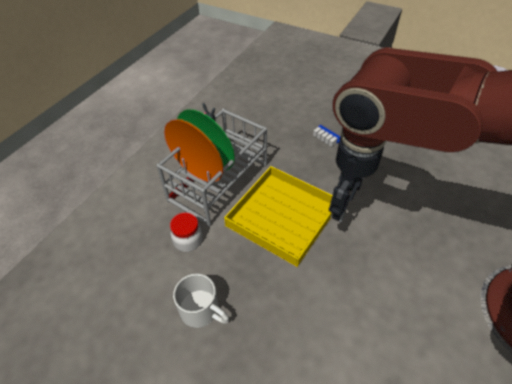

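arm_command:
  steps:
    - [[-0.006,0.03,0.002],[0,3,0],1]
    - [[-0.006,0.06,0.002],[0,3,0],1]
    - [[-0.006,0.1,0.002],[0,3,0],1]
    - [[-0.006,0.125,0.002],[0,3,0],1]
    - [[-0.006,0.131,0.002],[0,3,0],1]

```text
t: 7.7
tool_pos: [0.4165, 0.0379, 0.0026]
tool_rot: [-1.572, 0.08, -0.075]
contact_force: [-0.3, 0.2, 0.5]
opening: 0.085
```

```bash
python3 mv.py 0.56 0.024 0.006 1.473
```

```text
t 7.7 pos [0.4165 0.0379 0.0026] jaw yaw 1.472 xt [ 1.  -0.1 -0. ] F [-0.3  0.2  0.5] q [-0.09 -0.18  2.25 -0.    1.08 -1.56]
shift [ 0.1442 -0.0038  0.0003] turn [ 0.15 -0.05 -0.16]
shift [ 0.1442 -0.0038  0.0003] turn [  0.25 179.95   0.24]
```

arm_command:
  steps:
    - [[0.015,-0.003,0],[0,0,0],1]
    - [[0.027,-0.003,0],[0,0,0],1]
    - [[0.04,-0.003,0],[0,0,0],1]
    - [[0.055,-0.003,0],[0,0,0],1]
    - [[0.07,-0.003,0],[0,0,0],1]

```text
t: 8.2
tool_pos: [0.4868, 0.031, 0.0064]
tool_rot: [-1.572, 0.081, -0.075]
contact_force: [-3.8, 0.3, 2.6]
opening: 0.085
```

```bash
python3 look.py f .6 .018 -.095; python3 mv.py 0.605 0.0195 0.006 1.473
```

```text
[ 0.5952  0.0185 -0.1031] 4.02 rack frame -0.1639 -0.0021 -0.0051
[ 0.6008  0.0202 -0.1033] 3.87 rack frame -0.1585 0.0002 -0.0053
[ 0.5981  0.0192 -0.1066] 8.64 rack frame -0.1611 -0.0011 -0.0086
tool rack -0.2709 -0.0004 [0.4888 0.0307 0.0072] [ 0.8 -1.   0.8] 8.3
t 8.3 pos [0.4888 0.0307 0.0072] jaw yaw 1.471 xt [ 1.  -0.1  0. ] F [ 0.8 -1.   0.8] q [-0.09 -0.01  2.08 -0.    1.07 -1.56]
shift [0.1167 0.0013 0.0004] turn [ 0.16 -0.1   0.05]
shift [0.1167 0.0013 0.0004] turn [-7.000e-02  1.799e+02  2.600e-01]
```

View pics/f_t.png

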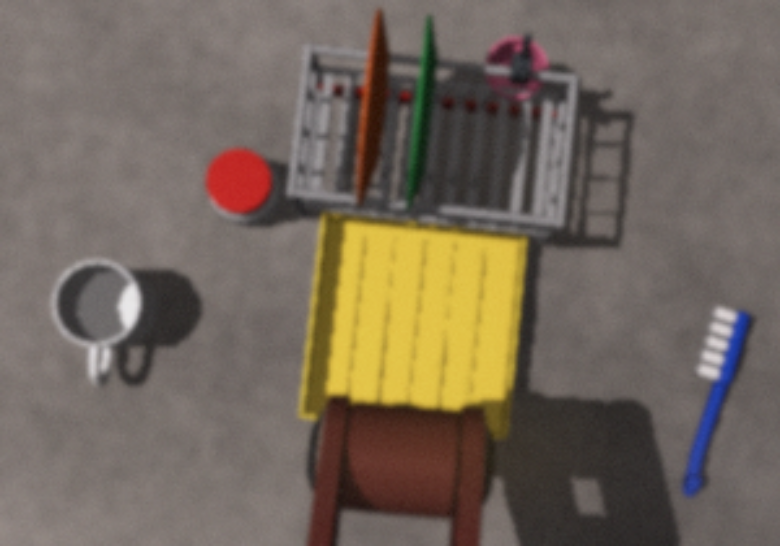

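arm_command:
  steps:
    - [[0.014,0.001,0],[0,0,0],1]
    - [[0.028,0.001,0],[0,0,0],1]
    - [[0.042,0.001,0],[0,0,0],1]
    - [[0.056,0.001,0],[0,0,0],1]
    - [[0.07,0.001,0],[0,0,0],1]

```text
t: 8.8
tool_pos: [0.5579, 0.0238, 0.0065]
tool_rot: [-1.572, 0.079, -0.078]
contact_force: [-2.8, 0.9, 1.1]
opening: 0.0855
```

```bash
python3 look.py g .67 .01 -.1; python3 mv.py 0.605 0.0195 0.006 1.473
```

```text
[ 0.6745  0.0104 -0.1071] 9.41 rack frame -0.0841 -0.0024 -0.0091
[ 0.6727  0.0122 -0.1107] 9.92 rack frame -0.0862 -0.0007 -0.0127
[ 0.6739  0.0111 -0.1028] 19.39 rack frame -0.0848 -0.0017 -0.0048
tool rack -0.1995 -0.0005 [0.5599 0.0235 0.0074] [0.7 0.5 0.2] 8.9
t 8.9 pos [0.5599 0.0235 0.0074] jaw yaw 1.471 xt [ 0.99 -0.1   0.  ] F [0.7 0.5 0.2] q [-0.09  0.15  1.92 -0.    1.07 -1.56]
shift [0.0453 0.0015 0.0006] turn [ 0.17 -0.13  0.18]
shift [0.0453 0.0015 0.0006] turn [ -0.28 179.87   0.27]
```

View pics/g_t.png

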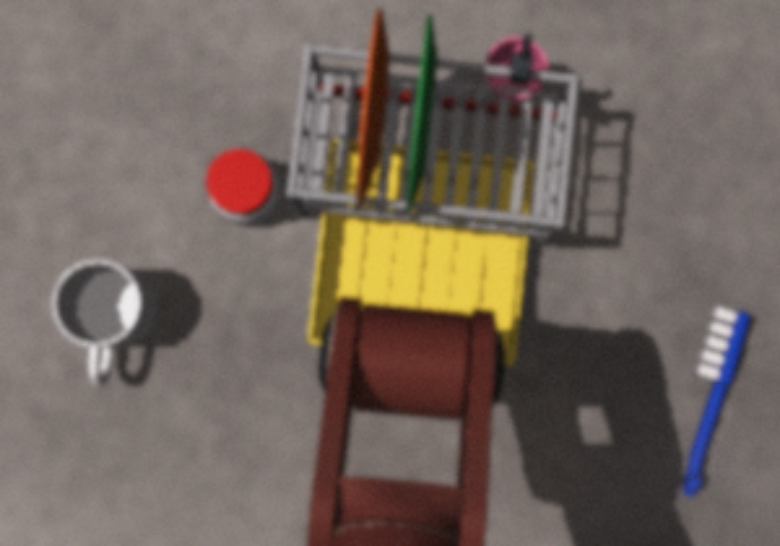

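View pics/g_s.png

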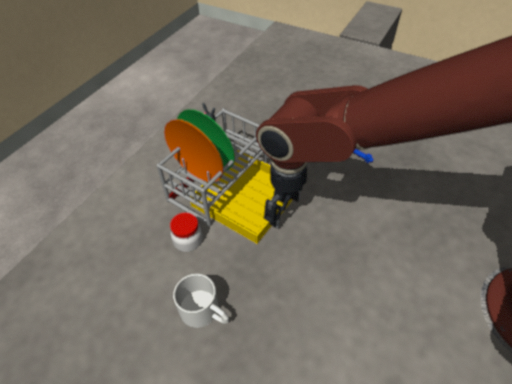

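arm_command:
  steps:
    - [[0.01,0.001,0],[0,0,0],1]
    - [[0.02,0.001,0],[0,0,0],1]
    - [[0.028,0.001,0],[0,0,0],1]
    - [[0.033,0.001,0],[0,0,0],1]
    - [[0.034,0.001,0],[0,0,0],1]

```text
t: 9.4
tool_pos: [0.5943, 0.02, 0.0066]
tool_rot: [-1.573, 0.076, -0.081]
contact_force: [-3.2, 0.1, 1.9]
opening: 0.0851
```

```bash
python3 look.py h .705 .01 -.1; python3 mv.py 0.605 0.0195 0.006 1.473
```

```text
[ 0.71    0.0062 -0.1303] 10.53 rack frame -0.0485 -0.0031 -0.0323
[ 0.7124  0.0131 -0.0271] 11.94 rack frame -0.0467 0.0041 0.0709
[ 0.7094  0.0092 -0.0854] 22.72 rack frame -0.0494 -0.0001 0.0126
tool rack -0.165 -0.0006 [0.5943 0.02   0.0066] [-1.1 -0.5  0.3] 9.5
t 9.5 pos [0.5943 0.02   0.0066] jaw yaw 1.471 xt [ 0.99 -0.1   0.  ] F [-1.1 -0.5  0.3] q [-0.09  0.22  1.83 -0.    1.08 -1.56]
shift [0.0107 0.0006 0.0006] turn [ 0.17 -0.13  0.24]
shift [0.0107 0.0006 0.0006] turn [ -0.38 179.87   0.27]
```

View pics/h_t.png

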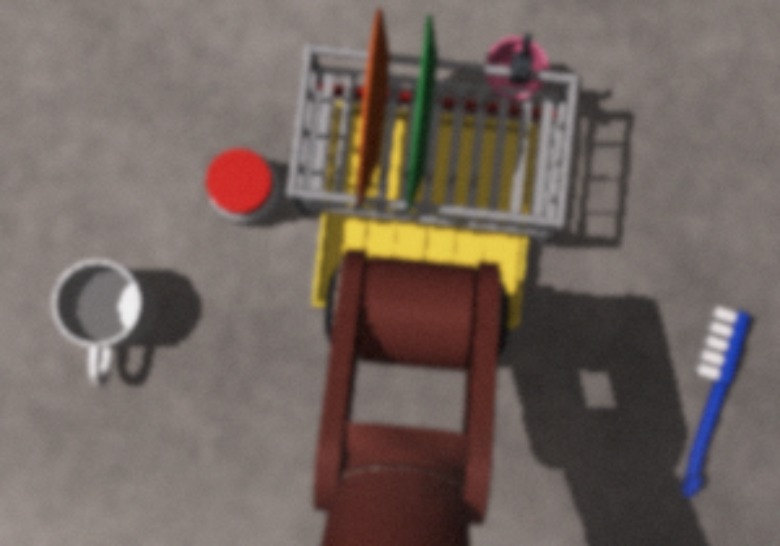

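View pics/h_s.png

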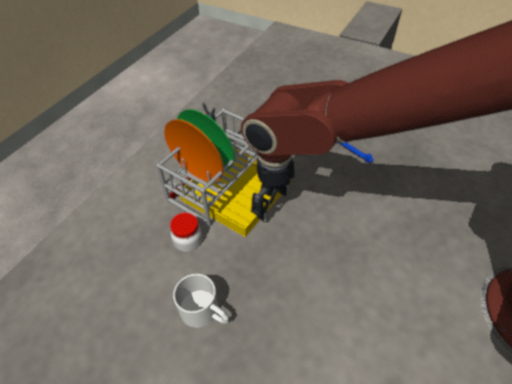

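arm_command:
  steps:
    - [[0.003,0,0],[0,0,0],1]
    - [[0.006,0,0],[0,0,0],1]
    - [[0.007,0,0],[0,0,0],1]

```text
t: 9.8
tool_pos: [0.6013, 0.0193, 0.0065]
tool_rot: [-1.573, 0.075, -0.082]
contact_force: [-3.4, 1.1, 0.5]
opening: 0.0853
```

arm_command:
  steps:
    - [[0.002,0,0],[0,0,0],1]
    - [[0.003,0,0],[0,0,0],1]

```text
t: 10.0
tool_pos: [0.6045, 0.019, 0.0065]
tool_rot: [-1.573, 0.075, -0.082]
contact_force: [-2.3, 0.1, 1.9]
opening: 0.0853
```

arm_command:
  steps:
    - [[0.001,0,0],[0,0,0],1]
    - [[0.002,0,0],[0,0,0],1]

```text
t: 10.2
tool_pos: [0.6065, 0.0188, 0.0065]
tool_rot: [-1.573, 0.076, -0.082]
contact_force: [-3.2, -0.2, 1.5]
opening: 0.0853
```

No contact with the stop yet; continue in 1–2 mm steps.

arm_command:
  steps:
    - [[0.001,0,0],[0,0,0],1]
    - [[0.002,0,0],[0,0,0],1]

```text
t: 10.4
tool_pos: [0.6068, 0.0188, 0.0065]
tool_rot: [-1.572, 0.079, -0.078]
contact_force: [-12.8, 0.9, 8.4]
opening: 0.0852
```

```bash
python3 - <<'E'
from h import *
p=ctrl.get_image("top");s=ctrl.get_image("side")
cv2.imwrite("pics/i_t.png",cv2.resize(p["img"][90:200,185:320,::-1],None,fx=5.4,fy=5.4,interpolation=2))
cv2.imwrite("pics/i_s.png",cv2.resize(s["img"][110:250,150:300,::-1],None,fx=4.2,fy=4.2,interpolation=2))
o=ctrl.get_obs();print(o["tool_pos"],o["contact_force"])
E
```

```text
[0.60679088 0.01879483 0.00649024] [-10.5952832    0.55207313   7.51942247]
```

View pics/i_t.png

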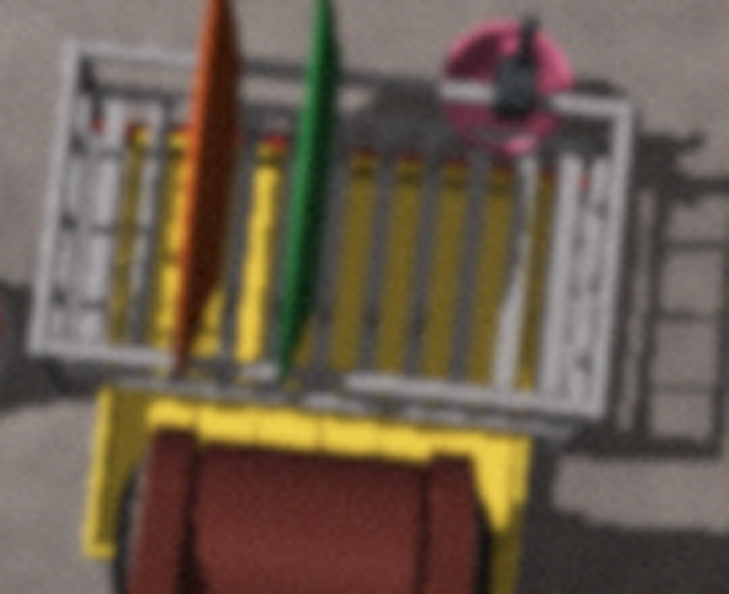

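View pics/i_s.png

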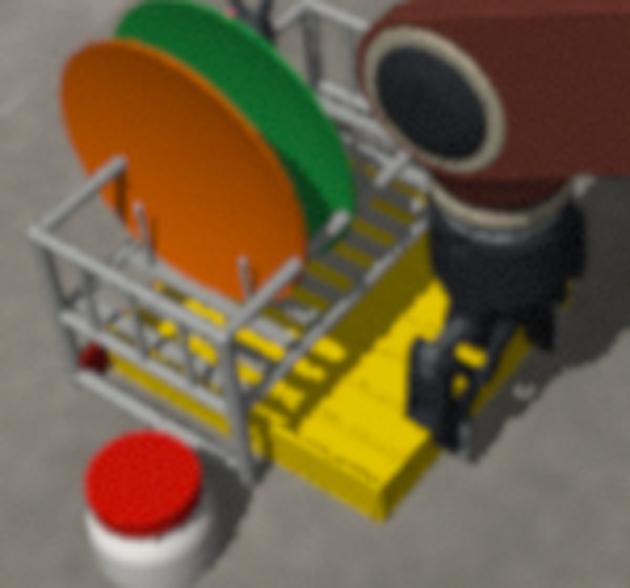

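arm_command:
  steps:
    - [[0.001,0,0],[0,0,0],1]
    - [[-0.01,0,0],[0,0,0],1]
    - [[-0.03,0,0],[0,0,0],1]
    - [[-0.07,0,0],[0,0,0],1]
    - [[-0.11,-0.03,0],[0,0,0],1]

```text
t: 11.0
tool_pos: [0.4933, 0.0301, 0.033]
tool_rot: [-1.572, 0.085, -0.073]
contact_force: [-1.1, 0.0, 1.1]
opening: 0.0855
```

arm_command:
  steps:
    - [[-0.03,-0.04,0],[0,0,0],1]
    - [[-0.06,-0.08,0],[0,0,0],1]
    - [[-0.06,-0.12,0],[0,0,0],1]
    - [[-0.06,-0.12,0],[0,0,0],1]

```text
t: 11.4
tool_pos: [0.4382, 0.0362, 0.1605]
tool_rot: [-1.573, 0.072, -0.085]
contact_force: [1.6, 0.1, 0.5]
opening: 0.0856
```

```bash
python3 look.py j .715 .009 -.1; python3 - <<'E'
from h import *
p=ctrl.get_image("top");s=ctrl.get_image("side")
cv2.imwrite("pics/k_t.png",cv2.resize(p["img"][90:220,185:320,::-1],None,fx=4.5,fy=4.5,interpolation=2))
cv2.imwrite("pics/k_s.png",cv2.resize(s["img"][110:250,150:300,::-1],None,fx=4.2,fy=4.2,interpolation=2))
for q in(p,s):
  for k in("mug","brush","tub"):print(k,ctrl.boxes_of(q,k)[:1])
print(ctrl.get_obs())
E
```

```text
[ 0.7193  0.0053 -0.1018] 5.53 rack frame -0.0391 -0.003 -0.0038
[ 0.7188  0.0092 -0.0931] 8.62 rack frame -0.04 0.0008 0.0049
[ 0.7192  0.0069 -0.0964] 14.35 rack frame -0.0394 -0.0015 0.0016
tool rack -0.3244 0.0001 [0.4356 0.0363 0.1551] [-0.2  0.5 -0.7] 11.5
mug [{'position': [201.5, 119.6], 'confidence': 0.77}]
brush [{'position': [225.4, 352.8], 'confidence': 0.86}]
tub [{'position': [153.8, 171.6], 'confidence': 0.75}]
mug [{'position': [302.6, 194.8], 'confidence': 0.84}]
brush [{'position': [132.6, 323.4], 'confidence': 0.76}]
tub [{'position': [232.3, 183.4], 'confidence': 0.6}]
{'t': 11.9, 'q': array([-0.08546828, -0.35994229,  2.11385007, -0.00308587,  1.39716133,
       -1.55543466]), 'dq': array([-2.89286873e-04, -6.27801224e-03, -4.26019098e-03,  8.87959917e-04,
        2.52306948e-03,  6.88257404e-05]), 'effort': array([ 2.65423289e-03, -2.05353123e+01, -3.59812546e+01, -9.77496849e-03,
        2.99312279e-02, -3.61572233e-05]), 'tool_pos': array([0.43413649, 0.03642368, 0.15243221]), 'tool_rot': array([-1.57205145,  0.08631124, -0.07125691]), 'contact_force': array([0.46238169, 0.5614641 , 0.31668393]), 'wrist_torque': array([-0.07376846, -0.00471947, -0.00316403]), 'opening': 0.0851743418047196}
```

View pics/k_t.png

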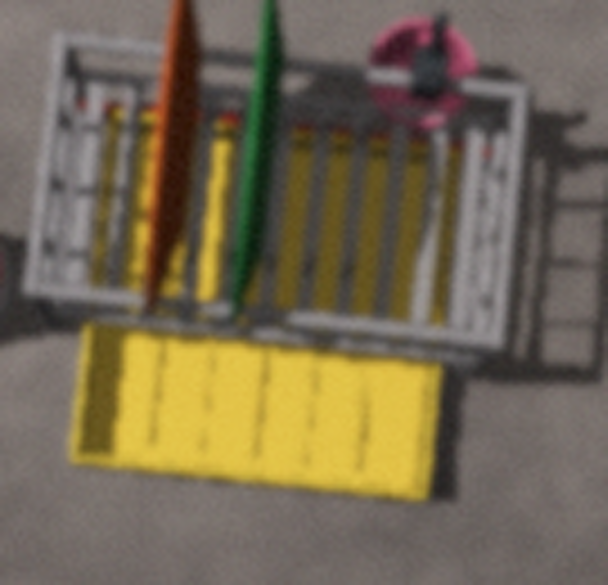

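View pics/k_s.png

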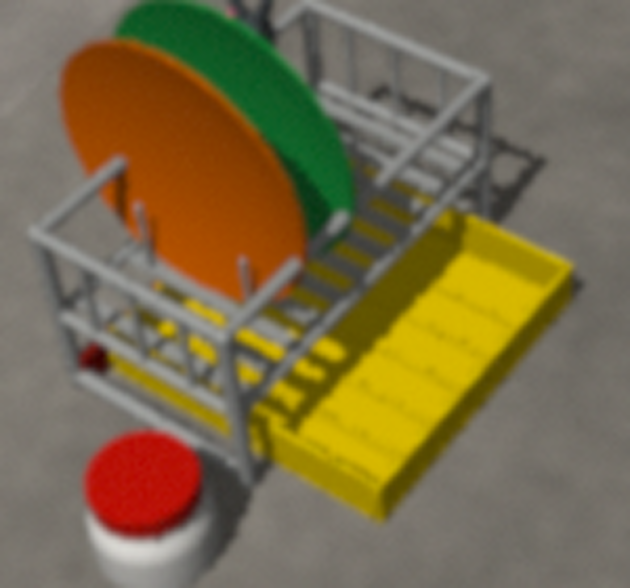

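```bash
python3 - <<'E'
from h import *
p=ctrl.get_image("top")["img"];a=cv2.imread("pics/top0.png")[:,:,::-1]
for n,(r0,r1,c0,c1) in dict(mug=(175,230,95,140),brush=(195,275,340,372),tub=(135,168,155,190)).items():
    print(n,cv2.phaseCorrelate(*[np.float32(cv2.cvtColor(np.ascontiguousarray(i[r0:r1,c0:c1]),cv2.COLOR_RGB2GRAY)) for i in(a,p)]))
ctrl.finish_job()
E
```

```text
mug ((0.47795959013604516, 0.040636484758895364), 1.0073212870845087)
brush ((0.2227168315691994, -0.02161057829256663), 0.7916789393872022)
tub ((-0.02405029867739117, 0.02566612235561294), 1.0874473767148123)
the job is handed in; nothing more can be done
```

The tray is home under the rack with its back wall against the red stop strip, and I handed the job in at about 12 s of the 72 s allowed. The hand-in gives no verdict, so this rests on my own checks.

**What I did:** I pushed the tray's left wall with both open fingertips, which straightened it and lined it up with the gap. I then pushed its front wall straight in until the stop pushed back: the tool stalled and the force rose from about 3 N to about 12 N. Finally I backed the arm off and raised it clear.

**Last checks:**

| Check | Result | Limit |
|---|---|---|
| Tray depth in the rack frame (x) | about -39 mm | -49 to -37 mm |
| Tray sideways offset (y) | about -1.5 mm | ±18 mm |
| Tray angle to the rack | under 0.01 rad | 0.06 rad |
| Mug, brush and tub shift in the top camera | under 0.5 pixel (about 1 mm) | 15 mm |

**Disagreements:**
- **Depth:** the measured depth is 4 mm further in than the -43 mm expected at the stop. I put this down to error in my rack position, which two cameras gave to about 3 mm, because I felt contact with the stop and the top picture shows the back wall against the strip.
- **Brush:** the networks put the brush about 8 to 9 pixels away from its first reported position. The direct picture comparison showed no movement, and the arm never came near it.

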